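Size a fountain pen in the ring gauge

ROBOT

A 6-joint arm with a two-finger parallel gripper is mounted at the origin on the work surface. World frame = base frame: x ahead of the robot, y to its left, z up, the work surface at z = 0. Lengths are in m, angles in rad, forces in N, time in s.
With the tool pointing down it reaches from about 0.275 to 0.75 m from the base axis. Payload 10.2 kg.
Tool frame: the origin (TCP) lies at the very end of the fingers, on their centre line; the grasp point (between the pads) lies grip_depth behind it (grip_depth is the distance from the TCP to the grasp point, in m); z points along the fingers, y is the line along which they close (so a half turn about z gives the same grasp; the last joint's range is limited). The gripper opens to 88 mm and grips with 3 to 60 N. Pads are 18 mm wide; open, the fingers measure 123 mm over their backs; the gripper's body (75 mm by 187 mm) begins 45 mm behind the grasp point.
Start: joints at [-1.542, 0.313, 1.498, -0, 1.331, -0.223], TCP at [0.131, -0.508, 0.239] pointing down, gripper open.
Joint ranges: [-2.94, 2.94], [-0.97, 2.17], [0.19, 2.56], [-1.23, 4.37], [0.02, 3.11], [-2.88, 2.88]. Speed limits (rad/s): [2.39, 2.39, 3.01, 3.14, 3.14, 3.14].

INTERFACE

Orientations are given as a 3x3 rotation matrix whose columns are the frame's x, y, z axes.
In Python, from workcell import state, read_camera, get_calibration, close_job, grip_depth gives the robot as it stands.
- The arm moves only by the tool servo_tool, never from a script. Its argument "moves" is a list that holds one entry, the list of rows, each a list of 7 numbers: the turn, a rotation vector about the tool's x, y, z as a fraction of full scale, then the shift along the tool's x, y, z as a fraction of full scale, then the closure, from -1 (fully open) to 1 (shut), so that 0 is half open. A call has 1 to 20 rows; each row shifts and turns the commanded pose from where the row before left it, along the tool's axes as they then stand; what a row does not reach is not made up. Full scale, the value 1, is 300 mm for a shift and 180 degrees for a turn. A row lasts 1/10 s, in which the tool goes at most 50 mm and 8.59 degrees, less where a joint would pass 70% of its speed; a pose out of reach is approached as far as the arm can. A call with a number of a shift or a turn outside -1 to 1 is refused whole. A call with a gripper value outside its range is refused whole. The fingers move at their own pace and stop on an object; "force" is the grip in N (left out, the last holds). Time passes only in rows, so rows that do not move let the fingers close. It gives the time, the measured TCP pose, the force, the opening and the grip force at its end, in the units of the state.
- state(): the state, without advancing time (a new reading comes with each control period).
- read_camera(name): name is "scene" or "top"; returns (picture, depth): 400x640x3 uint8, blue, green, red; 400x640 float32, m along the optical axis (not along the pixel's ray), 0 where there is no reading.
- get_calibration(name): a dict with "fov_y" (degrees; the focal length in pixels is half the picture's height over the tangent of half this angle, whatever the lens; pixels are square), "cx", "cy" (the principal point, pixels), "eye" and "attitude" of the camera in the world. Camera axes: x right, y down, z forward; pixel columns grow to the right and rows downward; lengths in m; the calibration is good to about 2 mm. A picture is of the moment at which its call begins. get_calibration takes no time and is no camera call.
- close_job(): hands the job in; it is judged then, once.
The state is a dict: "time_s": time; "qpos": joint angles; "joint_vel": joint speeds; "tau": joint torques, N m; "position": TCP position; "ee_rot": TCP orientation; "force": force on the tool from outside, world axes, zero at the start; "wrist_torque": the same for the moment, N m; "gripper_width": opening from 0.0 (shut) to 1.0 (fully open); "grip_force": force on a finger pad.
Only numpy, scipy, OpenCV 4.12 (cv2) and the standard library are available. Lean on these libraries where they do the work, as an engineer would, in place of code of your own. Each camera call takes 0.05 s, during which the arm holds its last target. There are 200 camera calls.

TASK

Find the size of the fountain pen standing in the red-marked socket: nib up, pass its barrel well through the rings of the gauge one after the other, the widest first, until a ring stops it, and never press hard. Then leave it standing upright on the gauge's base in the last ring that let it through, and let go. Leave the other pen, the ink bottle and the loupe where they are.

Things in the scene. Friction and masses are not known exactly. Their poses are not given: they have to be found in the camera images.
- stand: black pen stand, a block 50 mm (x) by 120 mm (y), 30 mm high, fixed, with two round sockets 20 mm in diameter and 22 mm deep at y = -30 mm (red ring: the pen to be sized) and y = +30 mm (white ring: the other pen). Origin: centre of its underside, z up
- socket_red (a point): centre of the floor of the red-marked socket, 8 mm above the table; the pen to be sized stands on it, not always centred to the millimetre
- socket_white (a point): centre of the floor of the white-marked socket, 8 mm above the table; the other pen stands here and stays
- pen_a: uncapped fountain pen standing nib up, 136 mm long, 25 to 50 g. From its lower end: blue barrel to 80 mm, black grip section 13 mm in diameter to 116 mm, brass nib. One pen's barrel is 13 mm in diameter, the other's 17 mm (which is not told; they swap places). Lower end bevelled 2.5 mm at 45 degrees. Origin: centre of the lower end; z up the pen to the nib
- pen_b: uncapped fountain pen standing nib up, 136 mm long, 25 to 50 g. From its lower end: blue barrel to 80 mm, black grip section 13 mm in diameter to 116 mm, brass nib. One pen's barrel is 13 mm in diameter, the other's 17 mm (which is not told; they swap places). Lower end bevelled 2.5 mm at 45 degrees. Origin: centre of the lower end; z up the pen to the nib
- gauge: ring gauge, fixed: aluminium base plate 70 mm (x) by 230 mm (y), 8 mm thick, a post at either end carrying a row of four steel rings along y, upper faces 48 mm above the table. Widest ring at +y: bores 23, 19, 15, 11 mm at y = +75, +25, -25, -75 mm. A pen that passes a ring goes on down to the base plate. Origin: centre of its underside, z up
- ring1: ring 1, the widest: rigid dark steel plate 44 x 50 mm, 10 mm thick, with a round through bore 23 mm in diameter, brass rim. Origin: bore axis at the plate's underside (upper face at z = +10 mm, the base plate that a passed pen stands on at z = -30 mm); z up the bore, y along the row towards the wider rings, 50 mm from ring to ring
- ring2: ring 2, the second: rigid dark steel plate 44 x 50 mm, 10 mm thick, with a round through bore 19 mm in diameter, brass rim. Origin: bore axis at the plate's underside (upper face at z = +10 mm, the base plate that a passed pen stands on at z = -30 mm); z up the bore, y along the row towards the wider rings, 50 mm from ring to ring
- ring3: ring 3, the third: rigid dark steel plate 44 x 50 mm, 10 mm thick, with a round through bore 15 mm in diameter, brass rim. Origin: bore axis at the plate's underside (upper face at z = +10 mm, the base plate that a passed pen stands on at z = -30 mm); z up the bore, y along the row towards the wider rings, 50 mm from ring to ring
- ring4: ring 4, the narrowest: rigid dark steel plate 44 x 50 mm, 10 mm thick, with a round through bore 11 mm in diameter, brass rim. Origin: bore axis at the plate's underside (upper face at z = +10 mm, the base plate that a passed pen stands on at z = -30 mm); z up the bore, y along the row towards the wider rings, 50 mm from ring to ring
- ink: ink bottle, dark glass, 62 mm in diameter, 62 mm tall with its black cap; origin: centre of its underside. A bystander
- loupe: loupe, black and steel, 36 mm in diameter, 30 mm tall; origin: centre of its underside. A bystander

How it is judged:
On the way, in this order (a step that is already met when the one before it is completed fails the run):
1. the pen is passed through the widest ring (lower end at least 18 mm below the ring's underside) (((z of pen_a in the frame of ring1 below -0.018 m and horizontal distance between pen_a and ring1 below 0.01 m) or (z of pen_b in the frame of ring1 below -0.018 m and horizontal distance between pen_b and ring1 below 0.01 m))), for 0.1 s.
2. then through the second ring (((z of pen_a in the frame of ring2 below -0.018 m and horizontal distance between pen_a and ring2 below 0.01 m) or (z of pen_b in the frame of ring2 below -0.018 m and horizontal distance between pen_b and ring2 below 0.01 m))), for 0.1 s.
3. then the third ring is tried: the thick pen is stopped by it (its end centred on the bore within 3 mm, touching with more than 1 N), the thin pen passes through it (((contact force between pen_a and ring3 above 1 N and z of pen_a in the frame of ring3 between 0.004 and 0.011 m and horizontal distance between pen_a and ring3 below 0.003 m) or (z of pen_b in the frame of ring3 below -0.018 m and horizontal distance between pen_b and ring3 below 0.01 m))), for 0.05 s.
4. then the thick pen goes back through the second ring; the thin pen is tried in the fourth ring and stopped by it (((z of pen_a in the frame of ring2 below -0.018 m and horizontal distance between pen_a and ring2 below 0.01 m) or (contact force between pen_b and ring4 above 1 N and z of pen_b in the frame of ring4 between 0.004 and 0.011 m and horizontal distance between pen_b and ring4 below 0.003 m))), for 0.05 s.
At the end, for the whole second after the job is handed in: The pen from the red socket stands released and at rest in the narrowest ring it passes (17 mm: ring 2, 13 mm: ring 3), lower end within 3 mm of the base plate and 6 mm of the bore axis, tilted under 0.12 rad; the other pen is in the white socket (within 10 mm, tilted under 0.2 rad) (((z of pen_a in the frame of ring2 below -0.027 m and horizontal distance between pen_a and ring2 below 0.006 m and angle between pen_a's own z axis and vertical below 0.12 rad and linear speed of pen_a below 0.02 m/s and contact force between pen_a and the fingers below 0.5 N and horizontal distance between pen_b and socket_white below 0.01 m and angle between pen_b's own z axis and vertical below 0.2 rad) or (z of pen_b in the frame of ring3 below -0.027 m and horizontal distance between pen_b and ring3 below 0.006 m and angle between pen_b's own z axis and vertical below 0.12 rad and linear speed of pen_b below 0.02 m/s and contact force between pen_b and the fingers below 0.5 N and horizontal distance between pen_a and socket_white below 0.01 m and angle between pen_a's own z axis and vertical below 0.2 rad))); the robot touches nothing.
It fails at once if a pen is pressed on the gauge with more than 25 N (contact force between any of pen_a, pen_b and gauge above 25 N).
It fails at once if both pens are moved (more than 20 mm) (distance of each of pen_a, pen_b from where it was at the start of the episode above 0.02 m).
It fails at once if the ink bottle or the loupe is moved by more than 15 mm (distance of any of ink, loupe from where it was at the start of the episode above 0.015 m).
It also fails if it takes over 72 s, if anything falls off the work surface, if the arm or the gripper's body presses on something with over 40 N, if the wrist force passes 120 N, or if a joint passes its speed limit or range.

## Working session

There is one attempt and no reset: what is moved stays moved. The work goes in short steps, Python scripts to look and compute and a tool call to move; the robot and the scene stay as the last step left them, time stands still between calls to the robot, and variables do not carry over. Pictures are saved under pics/ and viewed, at most 10 in all, crops included, and the job is handed in when it is done.

Besides the shell and the picture viewer there is one more tool, called after "Emit:" as name([rows], argument=value, ...), one row to a line, values as JSON. servo_tool: Moves the arm, as the interface text tells. Its arguments: {"type":"object","properties":{"moves":{"type":"array"},"force":{"type":"number"}},"required":["moves"]}

```bash
mkdir -p pics
cat > h.py <<'E'
import numpy as np,cv2
from workcell import *
def cam(n):
    im,d=read_camera(n);c=get_calibration(n);return im,d,c
def cloud(d,c):
    f=200/np.tan(np.radians(c['fov_y'])/2)
    v,u=np.mgrid[:400,:640]
    R=np.array(c['attitude']);R=R.reshape(3,3)
    P=np.stack([(u-c['cx'])/f*d,(v-c['cy'])/f*d,d],-1)
    return P@R.T+np.array(c['eye'])
def ray(u,v,z,c):
    f=200/np.tan(np.radians(c['fov_y'])/2)
    r=np.array(c['attitude']).reshape(3,3)@np.array([(u-c['cx'])/f,(v-c['cy'])/f,1]);e=np.array(c['eye'])
    return e+r*(z-e[2])/r[2]
E
python3 - <<'E'
from h import *
print(state(),grip_depth if not callable(grip_depth) else grip_depth())
for n in('top','scene'):
    im,d,c=cam(n);cv2.imwrite(f'pics/{n}0.png',im);np.savez(f'{n}0.npz',im=im,d=d);print(n,c)
E
```

```text
{'time_s': 0.0, 'qpos': array([-1.54238140e+00,  3.13452351e-01,  1.49841644e+00, -3.88981779e-05,
        1.33096909e+00, -2.23445476e-01]), 'joint_vel': array([ 0.00106492, -0.00027612, -0.00261658, -0.00055347, -0.0006564 ,
       -0.00033531]), 'tau': array([-6.93156708e-04, -4.02213514e+01, -2.52266622e+01,  6.94036670e-02,
        3.52988939e-02, -9.97751249e-05]), 'position': array([ 0.13078216, -0.50820754,  0.23816763]), 'ee_rot': array([[ 9.68448175e-01,  2.49215022e-01, -7.31478413e-05],
       [ 2.49214918e-01, -9.68447406e-01,  1.24364905e-03],
       [ 2.39096189e-04, -1.22263919e-03, -9.99999224e-01]]), 'force': array([-0.12842928, -0.29817934,  0.96241258]), 'wrist_torque': array([-0.01785775,  0.04705278,  0.02168142]), 'grip_force': 0.0, 'gripper_width': 1.002297075220288} 0.0187
top {'fov_y': 50.13526267869524, 'cx': 327.3835993847375, 'cy': 201.85482821295605, 'eye': array([ 0.50304063, -0.00255403,  0.99004486]), 'attitude': array([[-7.41040733e-04, -9.96343219e-01,  8.54379380e-02],
       [-9.99991570e-01,  1.08338709e-03,  3.96066321e-03],
       [-4.03874229e-03, -8.54342827e-02, -9.96335622e-01]])}
scene {'fov_y': 54.00627167297438, 'cx': 321.3792810345366, 'cy': 202.68252300174353, 'eye': array([0.8263034 , 0.27996919, 0.64122344]), 'attitude': array([[-0.69114148,  0.61151365, -0.38519411],
       [ 0.72255372,  0.57324591, -0.38640038],
       [-0.01547816, -0.54538077, -0.83804549]])}
```

View pics/top0.png

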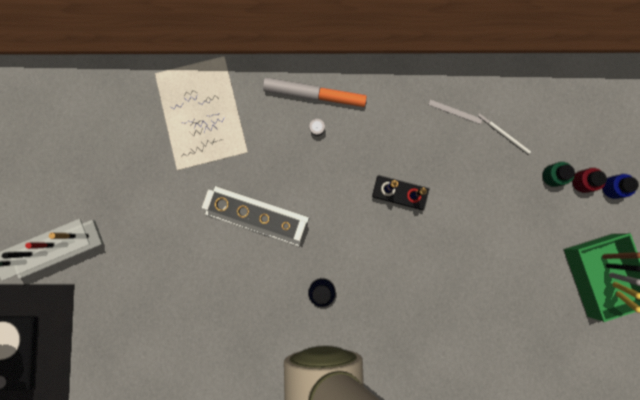

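View pics/scene0.png

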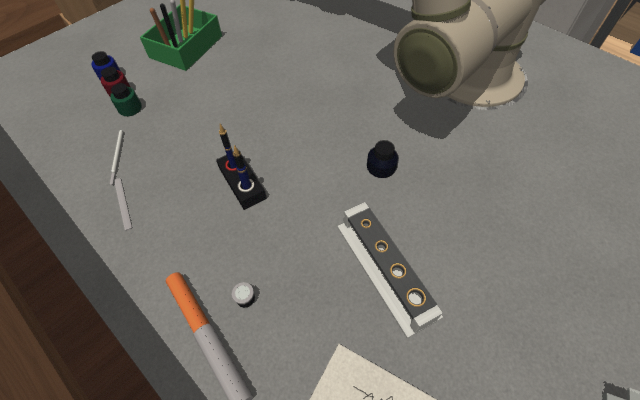

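The top view shows the gauge with ring bores at about (221,204), (243,211), (264,219) and (286,226), widest at left. The stand's red ring is at about (414,197) and its white ring at about (389,188). The ink bottle is at (321,292) and the loupe at (317,128). The scene view shows the same things, with nibs near (222,128) and (236,150).

Run:
```python
from h import *
def blobs(m,mn):
    n,l,s,c=cv2.connectedComponentsWithStats(m.astype(np.uint8));return [(l==i) for i in range(1,n) if s[i,4]>=mn]
for n in('top','scene'):
    z=np.load(n+'0.npz');im,d=z['im'],z['d'];c=get_calibration(n);P=cloud(d,c);hsv=cv2.cvtColor(im,cv2.COLOR_BGR2HSV)
    H,S,V=[hsv[...,i].astype(int) for i in range(3)]
    print(n)
    for name,m,zz in(('brass',(H>8)&(H<28)&(S>90)&(V>70),.048),('red',((H<6)|(H>174))&(S>150)&(V>90),.030),('blue',(H>105)&(H<130)&(S>100)&(V>30),.08)):
        for b in blobs(m,6):
            v,u=np.nonzero(b)
            x,y,w,h=cv2.boundingRect(b.astype(np.uint8))
            if n=='top' and not(190<u.mean()<440 and 170<v.mean()<245):continue
            if n=='scene' and not(200<u.mean()<440 and 110<v.mean()<320):continue
            e=cv2.fitEllipse(cv2.convexHull(np.c_[u,v].astype(np.int32))) if len(u)>14 and len(cv2.convexHull(np.c_[u,v].astype(np.int32)))>4 else ((u.mean(),v.mean()),(0,0),0)
            print(name,len(u),(x,y,w,h),np.round(e[0],1),np.round(e[1],1),'ray',ray(*e[0],zz,c).round(4),'depth med',np.median(P[b],0).round(4))
    # stand top / gauge top by depth
    for nm,zz,lo,hi,cx,cy in(('stand',.03,.026,.034,.5,-.2),('gauge',.048,.043,.052,.5,.13)):
        m=(P[...,2]>lo)&(P[...,2]<hi)&(np.abs(P[...,0]-cx)<.12)&(np.abs(P[...,1]-cy)<.16)
        B=blobs(m,150)
        for b in B:
            r=cv2.minAreaRect(P[b][:,:2].astype(np.float32)*1000);print(nm,b.sum(),np.round(r[0],1),np.round(r[1],1),r[2],P[b][:,2].mean())
```

```text
top
brass 52 (390, 180, 9, 8) [394.1 183.3] [7.5 8.2] ray [ 0.6249 -0.1468  0.048 ] depth med [ 0.6152 -0.1347  0.1257]
brass 36 (420, 187, 7, 7) [422.7 190.2] [5.7 7.2] ray [ 0.6095 -0.2099  0.048 ] depth med [ 0.5996 -0.1913  0.1273]
brass 78 (214, 197, 15, 14) [221.  203.7] [13.8 14.3] ray [0.5799 0.2366 0.048 ] depth med [0.5813 0.2398 0.051 ]
brass 67 (237, 205, 12, 13) [242.3 211. ] [12.  12.4] ray [0.5638 0.1891 0.048 ] depth med [0.5637 0.1898 0.0504]
brass 57 (259, 214, 11, 10) [263.8 218.2] [10.3 10.6] ray [0.5478 0.1414 0.048 ] depth med [0.5481 0.1429 0.05  ]
brass 41 (281, 222, 9, 8) [285.3 225.3] [7.9 8.7] ray [0.5322 0.0939 0.048 ] depth med [0.5327 0.0963 0.0503]
red 57 (407, 188, 11, 14) [412.8 194.5] [11.8 13.8] ray [ 0.6019 -0.1914  0.03  ] depth med [ 0.6048 -0.1842  0.0336]
red 10 (418, 196, 3, 4) [419.  197.5] [0 0] ray [ 0.595  -0.2052  0.03  ] depth med [ 0.5946 -0.2043  0.033 ]
stand 584 [ 608.1 -164.2] [120.2  49.4] 75.41681671142578 0.031770844748656935
gauge 1636 [556.5 164.6] [230.5  43.9] 71.52971649169922 0.04969223040080043
scene
brass 47 (219, 124, 7,
[... 1103 characters left out ...]
1895  0.0855]
blue 130 (226, 150, 20, 21) [235.1 160.2] [14.8 24.5] ray [ 0.6096 -0.1595  0.08  ] depth med [ 0.6034 -0.1895  0.0552]
blue 12 (375, 160, 5, 7) [377.2 164. ] [0 0] ray [0.4383 0.0372 0.08  ] depth med [0.4102 0.0181 0.0371]
blue 18 (381, 162, 7, 7) [383.8 165.3] [5.1 8.2] ray [0.4325 0.0478 0.08  ] depth med [0.4009 0.0305 0.0373]
blue 146 (238, 170, 13, 19) [243.9 178.3] [10.4 23. ] ray [ 0.6254 -0.1157  0.08  ] depth med [ 0.6183 -0.1303  0.053 ]
stand 254 [ 607.6 -189. ] [82.4 25.1] 89.01541900634766 0.02976551010325508
stand 300 [ 599.3 -152.7] [100.4  29. ] 74.93551635742188 0.029728412479246197
gauge 3271 [554.9 162.5] [230.7  45.6] 71.17437744140625 0.047484292419622175
```

Run:
```python
from h import *
a=cv2.imread('pics/top0.png')[165:255,190:440];b=cv2.imread('pics/scene0.png')[110:215,200:280]
a=cv2.resize(a,None,fx=3.2,fy=3.2,interpolation=3);b=cv2.resize(b,None,fx=2.8,fy=2.8,interpolation=3)
o=np.zeros((590,800,3),np.uint8);o[:288,:800]=a;o[290:290+b.shape[0],:b.shape[1]]=b;cv2.imwrite('pics/c0.png',o)
```

```text
(no output)
```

View pics/c0.png

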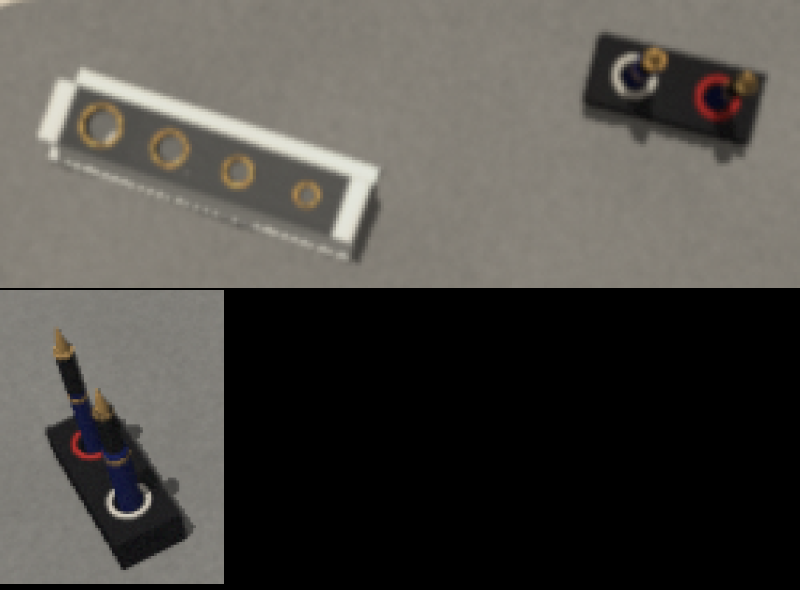

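The pen in the red socket looks like the thin one (13 mm). It stands at about (0.600, -0.193), and the fits agree with the 60 mm spacing between sockets. The rings run from (0.580, 0.235) to (0.532, 0.093), which is 150 mm as it should be. I'll turn the tool so it closes across the stand, then approach.

Emit:
servo_tool([
  [[0, 0, -0.042, 0, 0, 0, -1], [0, 0, -0.042, 0, 0, 0, -1], [0, 0, -0.042, 0, 0, 0, -1], [0, 0, -0.042, 0, 0, 0, -1], [0, 0, -0.042, 0, 0, 0, -1], [0, 0, -0.042, 0, 0, 0, -1], [0, 0, -0.042, 0, 0, 0, -1], [0, 0, -0.042, 0, 0, 0, -1]],
], force=15)

```text
time_s: 0.9
position: [0.1308, -0.5083, 0.2384]
ee_rot: [[0.255, 0.967, -0.0], [0.967, -0.255, 0.001], [0.001, -0.0, -1.0]]
force: [0.2, -0.3, -0.1]
gripper_width: 1.001
grip_force: 0.0
```

Emit:
servo_tool([
  [[0, 0, 0, 0.089, 0.077, 0, -1], [0, 0, 0, 0.089, 0.077, 0, -1], [0, 0, 0, 0.089, 0.077, 0, -1], [0, 0, 0, 0.089, 0.077, 0, -1], [0, 0, 0, 0.089, 0.077, 0, -1], [0, 0, 0, 0.089, 0.077, 0, -1], [0, 0, 0, 0.089, 0.077, 0, -1], [0, 0, 0, 0.089, 0.077, 0, -1], [0, 0, 0, 0.089, 0.077, 0, -1], [0, 0, 0, 0.089, 0.077, 0, -1], [0, 0, 0, 0.089, 0.077, 0, -1], [0, 0, 0, 0.089, 0.077, 0, -1], [0, 0, 0, 0.089, 0.077, 0, -1], [0, 0, 0, 0.089, 0.077, 0, -1], [0, 0, 0, 0.089, 0.077, 0, -1], [0, 0, 0, 0.089, 0.077, 0, -1], [0, 0, 0, 0, 0, 0, -1], [0, 0, 0, 0, 0, 0, -1], [0, 0, 0, 0, 0, 0, -1]],
])

```text
time_s: 2.8
position: [0.5982, -0.1929, 0.2386]
ee_rot: [[0.261, 0.965, -0.001], [0.965, -0.261, 0.0], [-0.0, -0.001, -1.0]]
force: [0.2, 0.0, 0.2]
gripper_width: 1.001
grip_force: 0.0
```

```bash
cat >> h.py <<'E'
def togo(x,y,z):
    s=state();d=s['ee_rot'].T@(np.array([x,y,z])-s['position'])
    print('t',s['time_s'],'p',s['position'].round(4),'F',s['force'].round(2),'w',round(88*s['gripper_width'],1),'g',s['grip_force'],'| to go, tool axes/0.3:',(d/.3).round(4)); return s
E
python3 - <<'E'
from h import *
s=togo(.600,-.193,.0905);print(s['ee_rot'].round(4),s['qpos'])
# refine pen: nib tip triangulated by two rays (pre-move pictures)
def line(u,v,c):
    a=ray(u,v,0.2,c);e=np.array(c['eye']);d=(a-e)/np.linalg.norm(a-e);return e,d
def tri(p,q):
    (e1,d1),(e2,d2)=line(*p,get_calibration('top')),line(*q,get_calibration('scene'))
    k=np.linalg.lstsq(np.c_[d1,-d2],e2-e1,rcond=None)[0];a,b=e1+k[0]*d1,e2+k[1]*d2;return ((a+b)/2).round(4),np.linalg.norm(a-b).round(4)
print('nib red',tri((422.7,190.2),(221.8,129.8)),'white',tri((394.1,183.3),(235.1,150.9)),'ring1',tri((221,203.7),(415.6,296.8)),'ring4',tri((285.3,225.3),(365.6,222.9)))
E
```

```text
t 2.8 p [ 0.5982 -0.1929  0.2386] F [0.18 0.01 0.23] w 88.1 g 0.0 | to go, tool axes/0.3: [0.0012 0.0063 0.4936]
[[ 2.612e-01  9.653e-01 -6.000e-04]
 [ 9.653e-01 -2.612e-01  1.000e-04]
 [-1.000e-04 -6.000e-04 -1.000e+00]] [-4.97905396e-01  5.47764416e-01  1.15129875e+00 -2.37973542e-04
  1.44312163e+00 -2.33603985e-01]
nib red (array([ 0.6004, -0.1921,  0.1295]), np.float64(0.0003)) white (array([ 0.6152, -0.135 ,  0.1304]), np.float64(0.0024)) ring1 (array([0.5803, 0.235 , 0.0511]), np.float64(0.002)) ring4 (array([0.5324, 0.0931, 0.051 ]), np.float64(0.0012))
```

Emit:
servo_tool([
  [[0, 0, 0, 0.003, 0.007, 0.041, -1], [0, 0, 0, 0, 0, 0.041, -1], [0, 0, 0, 0, 0, 0.041, -1], [0, 0, 0, 0, 0, 0.041, -1], [0, 0, 0, 0, 0, 0.041, -1], [0, 0, 0, 0, 0, 0.041, -1], [0, 0, 0, 0, 0, 0.041, -1], [0, 0, 0, 0, 0, 0.041, -1], [0, 0, 0, 0, 0, 0.041, -1], [0, 0, 0, 0, 0, 0.041, -1], [0, 0, 0, 0, 0, 0.041, -1], [0, 0, 0, 0, 0, 0.041, -1], [0, 0, 0, 0, 0, 0, -1], [0, 0, 0, 0, 0, 0, 0], [0, 0, 0, 0, 0, 0, 0.5], [0, 0, 0, 0, 0, 0, 1], [0, 0, 0, 0, 0, 0, 1], [0, 0, 0, 0, 0, 0, 1], [0, 0, 0, 0, 0, 0, 1], [0, 0, 0, 0, 0, 0, 1]],
], force=15)

```text
time_s: 4.8
position: [0.6011, -0.1919, 0.0911]
ee_rot: [[0.26, 0.966, 0.0], [0.966, -0.26, 0.0], [0.0, 0.0, -1.0]]
force: [0.4, -1.4, -0.4]
gripper_width: 0.388
grip_force: 0.0
```

Emit:
servo_tool([
  [[0, 0, 0, 0, 0, 0, 1], [0, 0, 0, 0, 0, 0, 1], [0, 0, 0, 0, 0, 0, 1]],
])

```text
time_s: 5.1
position: [0.6011, -0.1919, 0.0911]
ee_rot: [[0.26, 0.966, -0.0], [0.966, -0.26, -0.0], [-0.0, -0.0, -1.0]]
force: [-0.3, 0.2, -0.3]
gripper_width: 0.142
grip_force: 15.0
```

Emit:
servo_tool([
  [[0, 0, 0, 0, 0, -0.02, 1], [0, 0, 0, 0, 0, -0.04, 1], [0, 0, 0, 0, 0, -0.04, 1], [0, 0, 0, 0, 0, -0.04, 1], [0, 0, 0, 0, 0, -0.04, 1], [0, 0, 0, 0, 0, -0.04, 1], [0, 0, 0, 0, 0, -0.04, 1], [0, 0, 0, 0, 0, -0.04, 1], [0, 0, 0, 0, 0, -0.04, 1], [0, 0, 0, 0, 0, -0.04, 1], [0, 0, 0, 0, 0, -0.04, 1], [0, 0, 0, 0, 0, -0.04, 1], [0, 0, 0, 0, 0, -0.04, 1], [0, 0, 0, 0, 0, 0, 1]],
])

```text
time_s: 6.5
position: [0.6016, -0.1922, 0.2432]
ee_rot: [[0.26, 0.966, 0.003], [0.966, -0.26, -0.001], [-0.001, 0.003, -1.0]]
force: [-0.1, -0.2, -1.2]
gripper_width: 0.136
grip_force: 15.0
```

Emit:
servo_tool([
  [[0, 0, 0, 0.068, -0.022, 0, 1], [0, 0, 0, 0.068, -0.022, 0, 1], [0, 0, 0, 0.068, -0.022, 0, 1], [0, 0, 0, 0.068, -0.022, 0, 1], [0, 0, 0, 0.068, -0.022, 0, 1], [0, 0, 0, 0.068, -0.022, 0, 1], [0, 0, 0, 0.068, -0.022, 0, 1], [0, 0, 0, 0.068, -0.022, 0, 1], [0, 0, 0, 0.068, -0.022, 0, 1], [0, 0, 0, 0.068, -0.022, 0, 1], [0, 0, 0, 0.068, -0.022, 0, 1], [0, 0, 0, 0.068, -0.022, 0, 1], [0, 0, 0, 0.068, -0.022, 0, 1], [0, 0, 0, 0.068, -0.022, 0, 1], [0, 0, 0, 0.068, -0.022, 0, 1], [0, 0, 0, 0.068, -0.022, 0, 1], [0, 0, 0, 0.068, -0.022, 0, 1], [0, 0, 0, 0.068, -0.022, 0, 1], [0, 0, 0, 0.068, -0.022, 0, 1], [0, 0, 0, 0.068, -0.022, 0, 1]],
])

```text
time_s: 8.5
position: [0.5797, 0.2373, 0.2406]
ee_rot: [[0.26, 0.966, -0.001], [0.966, -0.26, -0.0], [-0.0, -0.001, -1.0]]
force: [-0.2, -0.4, 0.1]
gripper_width: 0.138
grip_force: 15.0
```

Emit:
servo_tool([
  [[0, 0, 0, 0, 0, 0.04, 1], [0, 0, 0, 0, 0, 0.04, 1], [0, 0, 0, 0, 0, 0.04, 1], [0, 0, 0, 0, 0, 0.04, 1], [0, 0, 0, 0, 0, 0.04, 1], [0, 0, 0, 0, 0, 0.04, 1], [0, 0, 0, 0, 0, 0.04, 1], [0, 0, 0, 0, 0, 0, 1], [0, 0, 0, 0, 0, 0, 1], [0, 0, 0, 0, 0, 0, 1]],
])

```text
time_s: 9.5
position: [0.5802, 0.2365, 0.1578]
ee_rot: [[0.26, 0.966, 0.001], [0.966, -0.26, 0.0], [0.001, 0.001, -1.0]]
force: [0.4, 0.4, -0.1]
gripper_width: 0.136
grip_force: 15.0
```

Run:
```python
from h import *
s=togo(.580,.235,.0915);print(s['ee_rot'].round(4))
a,_,_=cam('top');im,d,c=cam('scene')
np.savez('s1.npz',im=im,d=d)
b=cv2.resize(im[160:340,320:480],None,fx=3.2,fy=3.2,interpolation=3);cv2.imwrite('pics/s1.png',b)
```

```text
t 9.5 p [0.5802 0.2365 0.1578] F [ 0.41  0.37 -0.14] w 12.0 g 14.98885898385197 | to go, tool axes/0.3: [-0.0052  0.0003  0.221 ]
[[ 2.604e-01  9.655e-01  1.300e-03]
 [ 9.655e-01 -2.604e-01  3.000e-04]
 [ 6.000e-04  1.100e-03 -1.000e+00]]
```

View pics/s1.png

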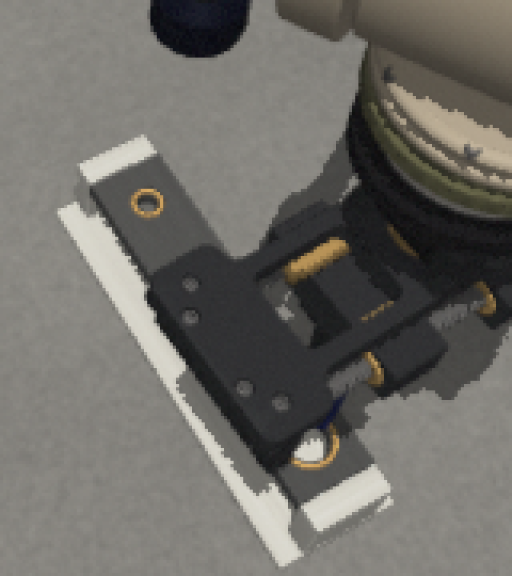

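The scene view shows the pen's blue barrel just over ring 1 (about (328,412) in the crop, next to the bore at (315,445)). The gripper hides most of it. I'll descend gently and watch the force.

Emit:
servo_tool([
  [[0, 0, 0, -0.005, 0, 0.015, 1], [0, 0, 0, 0, 0, 0.015, 1], [0, 0, 0, 0, 0, 0.015, 1], [0, 0, 0, 0, 0, 0.015, 1], [0, 0, 0, 0, 0, 0.015, 1], [0, 0, 0, 0, 0, 0.015, 1], [0, 0, 0, 0, 0, 0.015, 1], [0, 0, 0, 0, 0, 0.015, 1]],
])

```text
time_s: 10.4
position: [0.5795, 0.2349, 0.1207]
ee_rot: [[0.26, 0.966, 0.0], [0.966, -0.26, -0.0], [-0.0, 0.0, -1.0]]
force: [-0.4, -0.1, -0.1]
gripper_width: 0.139
grip_force: 15.0
```

Emit:
servo_tool([
  [[0, 0, 0, 0, 0, 0.016, 1], [0, 0, 0, 0, 0, 0.016, 1], [0, 0, 0, 0, 0, 0.016, 1], [0, 0, 0, 0, 0, 0.016, 1], [0, 0, 0, 0, 0, 0.016, 1], [0, 0, 0, 0, 0, 0, 1], [0, 0, 0, 0, 0, 0, 1]],
])

```text
time_s: 11.1
position: [0.5796, 0.235, 0.0971]
ee_rot: [[0.26, 0.966, -0.0], [0.966, -0.26, -0.0], [-0.0, -0.0, -1.0]]
force: [-1.3, -0.8, -0.3]
gripper_width: 0.139
grip_force: 15.0
```

Emit:
servo_tool([
  [[0, 0, 0, 0, 0, -0.03, 1], [0, 0, 0, 0, 0, -0.03, 1], [0, 0, 0, 0, 0, -0.03, 1], [0, 0, 0, 0, 0, -0.03, 1], [0, 0, 0, 0, 0, -0.03, 1], [0, 0, 0, 0, 0, -0.03, 1], [0, 0, 0, 0, 0, 0, 1], [0, 0, 0, -0.033, -0.002, 0, 1], [0, 0, 0, -0.033, -0.002, 0, 1], [0, 0, 0, -0.033, -0.002, 0, 1], [0, 0, 0, -0.033, -0.002, 0, 1], [0, 0, 0, -0.033, -0.002, 0, 1], [0, 0, 0, 0, 0, 0, 1], [0, 0, 0, 0, 0, 0, 1]],
])

```text
time_s: 12.5
position: [0.5638, 0.1878, 0.1513]
ee_rot: [[0.261, 0.965, 0.0], [0.965, -0.261, 0.0], [0.0, 0.0, -1.0]]
force: [0.4, -0.1, -0.8]
gripper_width: 0.143
grip_force: 15.0
```

Run:
```python
from h import *
s=togo(.5636,.1876,.097)
im,d,c=cam('scene');P=cloud(d,c)
t,_,_=cam('top')
hsv=cv2.cvtColor(im,cv2.COLOR_BGR2HSV)
b=np.hstack([cv2.resize(im[200:320,340:460],None,fx=3.2,fy=3.2,interpolation=3),cv2.resize(t[170:290,190:310],None,fx=3.2,fy=3.2,interpolation=3)]);cv2.imwrite('pics/s2.png',b)
```

```text
t 12.5 p [0.5638 0.1878 0.1513] F [ 0.38 -0.13 -0.8 ] w 12.6 g 14.98885512817651 | to go, tool axes/0.3: [-0.0008 -0.0006  0.1809]
```

View pics/s2.png

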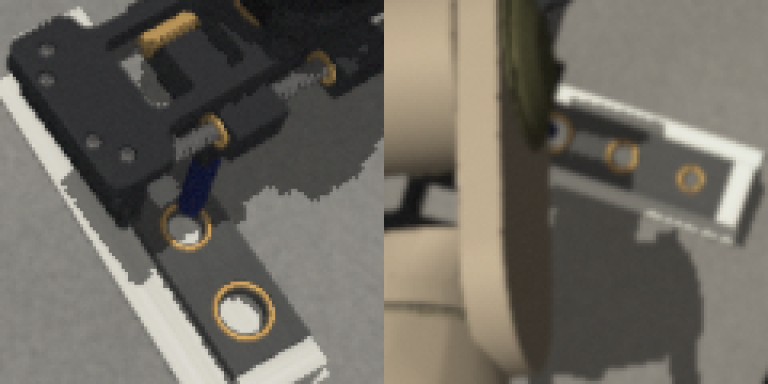

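Scene view: the blue barrel ends at about crop (188,212), above ring 2's bore at (186,228), and looks well aligned. I'll measure its axis numerically.

```bash
cat >> h.py <<'E'
def pen():
    """barrel axis in the scene view: per-row mid columns, rays onto plane through TCP-facing depth"""
    im,d,c=cam('scene');hsv=cv2.cvtColor(im,cv2.COLOR_BGR2HSV)
    m=((hsv[...,0]>110)&(hsv[...,0]<128)&(hsv[...,1]>130)).astype(np.uint8)
    m[:, :330]=0;m[:,470:]=0;m[:215]=0;m[330:]=0
    n,l,s,ce=cv2.connectedComponentsWithStats(m);k=1+np.argmax(s[1:,4]);print('blob',s[k],ce[k].round(1))
    v,u=np.nonzero(l==k);vx,vy,x0,y0=cv2.fitLine(np.c_[u,v].astype(np.float32),cv2.DIST_L2,0,.01,.01).ravel()
    zt=state()['position'][2];ze=zt-.0911+.008
    p=np.array(c['eye']);f=200/np.tan(np.radians(c['fov_y'])/2);R=np.array(c['attitude'])
    def proj(X):
        q=R.T@(np.array(X)-p);return np.array([q[0]/q[2]*f+c['cx'],q[1]/q[2]*f+c['cy']])
    x,y,_=state()['position']
    # expected pixels if the pen hung vertically at the TCP
    for z in(ze,ze+.03,ze+.06):
        e=proj((x,y,z));off=(e[0]-x0)*vy-(e[1]-y0)*vx
        print('z',round(z,4),'expected px',e.round(1),'seen axis off by px',round(float(-off),2),'mm/px',round(1000*np.linalg.norm(p-[x,y,z])/f,2))
    print('blob tip v max',v.max(),'u there',u[v>=v.max()-1].mean())
    return im,d,c
E
python3 - <<'E'
from h import *
im,d,c=pen()
hsv=cv2.cvtColor(im,cv2.COLOR_BGR2HSV);H,S,V=[hsv[...,i].astype(int) for i in range(3)]
m=((H>8)&(H<28)&(S>90)&(V>70)).astype(np.uint8);n,l,s,ce=cv2.connectedComponentsWithStats(m)
for i in range(1,n):
    if s[i,4]>30 and 340<ce[i][0]<430 and 200<ce[i][1]<310:
        v,u=np.nonzero(l==i);e=cv2.fitEllipse(cv2.convexHull(np.c_[u,v].astype(np.int32)));print(np.round(e[0],1),np.round(e[1],1),ray(*e[0],.048,c).round(4))
E
```

```text
blob [396 250  13  18 111] [401.  258.6]
z 0.068 expected px [400.3 266. ] seen axis off by px 2.19 mm/px 1.62
z 0.098 expected px [403.3 257.8] seen axis off by px 1.81 mm/px 1.55
z 0.128 expected px [406.6 248.9] seen axis off by px 1.39 mm/px 1.49
blob tip v max 267 u there 399.4
[392.3 210.4] [ 9.  21.6] [0.4794 0.1096 0.048 ]
[407.3 240.8] [ 6.4 10.4] [0.5098 0.1654 0.048 ]
[397.7 270.6] [13.8 16.4] [0.5639 0.1869 0.048 ]
[415.5 296.8] [17.8 20.1] [0.5796 0.2338 0.048 ]
```

Pen and ring 2 agree to about 1 mm. Descending.

Emit:
servo_tool([
  [[0, 0, 0, 0, 0, 0.012, 1], [0, 0, 0, 0, 0, 0.012, 1], [0, 0, 0, 0, 0, 0.012, 1], [0, 0, 0, 0, 0, 0.012, 1], [0, 0, 0, 0, 0, 0.012, 1], [0, 0, 0, 0, 0, 0.012, 1], [0, 0, 0, 0, 0, 0.012, 1], [0, 0, 0, 0, 0, 0.012, 1], [0, 0, 0, 0, 0, 0, 1]],
])

```text
time_s: 13.55
position: [0.5635, 0.1879, 0.1217]
ee_rot: [[0.26, 0.965, -0.001], [0.965, -0.26, -0.0], [-0.0, -0.001, -1.0]]
force: [0.1, -0.1, -0.8]
gripper_width: 0.141
grip_force: 15.0
```

Emit:
servo_tool([
  [[0, 0, 0, 0, 0, 0.014, 1], [0, 0, 0, 0, 0, 0.014, 1], [0, 0, 0, 0, 0, 0.014, 1], [0, 0, 0, 0, 0, 0.014, 1], [0, 0, 0, 0, 0, 0.014, 1], [0, 0, 0, 0, 0, 0.014, 1], [0, 0, 0, 0, 0, 0, 1], [0, 0, 0, 0, 0, 0, 1]],
])

```text
time_s: 14.35
position: [0.5638, 0.1879, 0.0971]
ee_rot: [[0.26, 0.966, 0.0], [0.966, -0.26, 0.0], [0.0, 0.0, -1.0]]
force: [-0.3, -0.4, -0.8]
gripper_width: 0.142
grip_force: 15.0
```

Passed ring 2 with no force. On to ring 3.

Emit:
servo_tool([
  [[0, 0, 0, 0, 0, -0.03, 1], [0, 0, 0, 0, 0, -0.03, 1], [0, 0, 0, 0, 0, -0.03, 1], [0, 0, 0, 0, 0, -0.03, 1], [0, 0, 0, 0, 0, -0.03, 1], [0, 0, 0, 0, 0, -0.03, 1], [0, 0, 0, 0, 0, 0, 1], [0, 0, 0, -0.033, -0.002, 0, 1], [0, 0, 0, -0.033, -0.002, 0, 1], [0, 0, 0, -0.033, -0.002, 0, 1], [0, 0, 0, -0.033, -0.002, 0, 1], [0, 0, 0, -0.034, -0.003, 0, 1], [0, 0, 0, 0, 0, 0, 1], [0, 0, 0, 0, 0, 0, 1]],
])

```text
time_s: 15.75
position: [0.5477, 0.1405, 0.1512]
ee_rot: [[0.261, 0.965, 0.0], [0.965, -0.261, 0.0], [0.0, 0.0, -1.0]]
force: [1.2, 1.3, -0.4]
gripper_width: 0.142
grip_force: 15.0
```

Run:
```python
from h import *
s=togo(.5476,.1403,.127)
im,d,c=pen()
b=cv2.resize(im[190:310,320:450],None,fx=5,fy=5,interpolation=0)[:600];cv2.imwrite('pics/s3.png',b)
hsv=cv2.cvtColor(im,cv2.COLOR_BGR2HSV);H,S,V=[hsv[...,i].astype(int) for i in range(3)]
m=((H>8)&(H<28)&(S>90)&(V>70)).astype(np.uint8);n,l,s,ce=cv2.connectedComponentsWithStats(m)
for i in range(1,n):
    if s[i,4]>30 and 340<ce[i][0]<430 and 200<ce[i][1]<310:
        v,u=np.nonzero(l==i);e=cv2.fitEllipse(cv2.convexHull(np.c_[u,v].astype(np.int32)));print(np.round(e[0],1),np.round(e[1],1),ray(*e[0],.048,c).round(4))
```

```text
t 15.75 p [0.5477 0.1405 0.1512] F [ 1.22  1.34 -0.41] w 12.5 g 14.988868874497712 | to go, tool axes/0.3: [-0.0007 -0.0001  0.0808]
blob [379 222  11  20 122] [383.6 232. ]
z 0.0681 expected px [383.1 240.9] seen axis off by px 1.89 mm/px 1.66
z 0.0981 expected px [385.3 232. ] seen axis off by px 1.66 mm/px 1.6
z 0.1281 expected px [387.7 222.4] seen axis off by px 1.42 mm/px 1.53
blob tip v max 241 u there 382.5
[384.1 208.4] [ 5.5 11.6] [0.4859 0.0963 0.048 ]
[381.1 246. ] [10.7 13. ] [0.5478 0.1395 0.048 ]
[397.7 270.3] [14.7 16.2] [0.5635 0.1867 0.048 ]
[415.6 296.7] [17.9 20.1] [0.5795 0.2339 0.048 ]
```

View pics/s3.png

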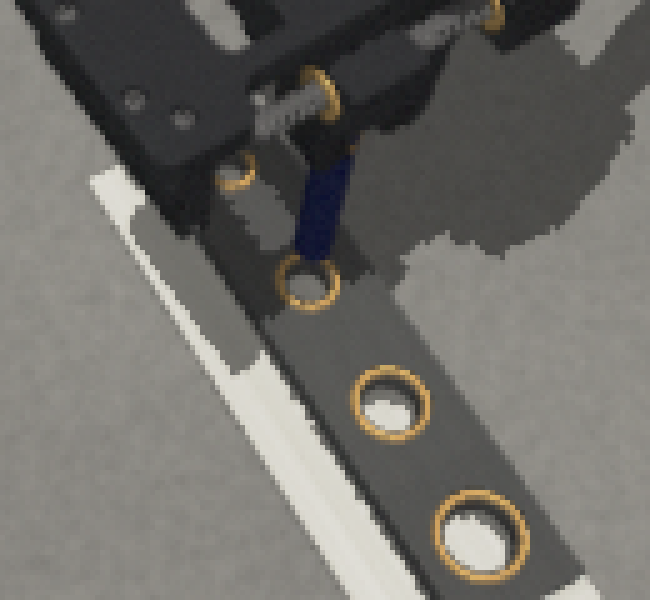

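The scene view shows the barrel end at about crop (314,255), right over ring 3's bore at (308,281), again within about 1 mm. I'll descend slowly and read the force.

Emit:
servo_tool([
  [[0, 0, 0, 0, -0.002, 0.012, 1], [0, 0, 0, 0, 0, 0.012, 1], [0, 0, 0, 0, 0, 0.012, 1], [0, 0, 0, 0, 0, 0.012, 1], [0, 0, 0, 0, 0, 0.012, 1], [0, 0, 0, 0, 0, 0.006, 1], [0, 0, 0, 0, 0, 0.006, 1], [0, 0, 0, 0, 0, 0.006, 1], [0, 0, 0, 0, 0, 0, 1]],
])

```text
time_s: 16.7
position: [0.547, 0.1409, 0.1276]
ee_rot: [[0.26, 0.965, -0.0], [0.965, -0.26, 0.0], [0.0, -0.0, -1.0]]
force: [-0.4, 1.0, -0.7]
gripper_width: 0.143
grip_force: 15.0
```

Run:
```python
from h import *
s=togo(.5476,.1403,.097);print(s['wrist_torque'].round(3))
```

```text
t 16.7 p [0.547  0.1409 0.1276] F [-0.38  0.97 -0.69] w 12.5 g 14.989220495335758 | to go, tool axes/0.3: [-0.0013  0.0023  0.102 ]
[-0.025 -0.084 -0.048]
```

Lower end nominally at z = 0.0445, past the rim's face, with no vertical load. Continuing in small steps.

Emit:
servo_tool([
  [[0, 0, 0, 0, 0, 0.006, 1], [0, 0, 0, 0, 0, 0.006, 1], [0, 0, 0, 0, 0, 0.006, 1], [0, 0, 0, 0, 0, 0, 1]],
])

```text
time_s: 17.1
position: [0.5469, 0.1409, 0.1221]
ee_rot: [[0.26, 0.966, -0.0], [0.966, -0.26, 0.0], [-0.0, -0.0, -1.0]]
force: [0.7, -0.1, -0.7]
gripper_width: 0.135
grip_force: 15.0
```

Run:
```python
from h import *
s=togo(.5476,.1403,.097);print(s['wrist_torque'].round(3))
```

```text
t 17.1 p [0.5469 0.1409 0.1221] F [ 0.68 -0.13 -0.71] w 11.9 g 14.990421845577657 | to go, tool axes/0.3: [-0.0013  0.0026  0.0836]
[ 0.043 -0.174 -0.02 ]
```

Emit:
servo_tool([
  [[0, 0, 0, 0, 0, 0.012, 1], [0, 0, 0, 0, 0, 0.012, 1], [0, 0, 0, 0, 0, 0.012, 1], [0, 0, 0, 0, 0, 0.012, 1], [0, 0, 0, 0, 0, 0.012, 1], [0, 0, 0, 0, 0, 0.012, 1], [0, 0, 0, 0, 0, 0.012, 1], [0, 0, 0, 0, 0, 0, 1], [0, 0, 0, 0, 0, 0, 1]],
])

```text
time_s: 18.0
position: [0.547, 0.1409, 0.097]
ee_rot: [[0.26, 0.966, -0.0], [0.966, -0.26, 0.0], [-0.0, -0.0, -1.0]]
force: [0.3, 1.3, -0.6]
gripper_width: 0.139
grip_force: 15.0
```

Run:
```python
from h import *
s=togo(.5476,.1403,.097);print(s['wrist_torque'].round(3))
```

```text
t 18.0 p [0.547  0.1409 0.097 ] F [ 0.33  1.28 -0.62] w 12.3 g 14.990537599660456 | to go, tool axes/0.3: [-0.0013  0.0025  0.0001]
[ 0.08  -0.111  0.001]
```

Ring 3 passed, so it's the thin pen. Now try ring 4.

Emit:
servo_tool([
  [[0, 0, 0, 0, 0, -0.03, 1], [0, 0, 0, 0, 0, -0.03, 1], [0, 0, 0, 0, 0, -0.03, 1], [0, 0, 0, 0, 0, -0.03, 1], [0, 0, 0, 0, 0, -0.03, 1], [0, 0, 0, 0, 0, 0, 1], [0, 0, 0, -0.033, -0.002, 0, 1], [0, 0, 0, -0.033, -0.002, 0, 1], [0, 0, 0, -0.033, -0.002, 0, 1], [0, 0, 0, -0.033, -0.002, 0, 1], [0, 0, 0, -0.034, -0.002, 0, 1], [0, 0, 0, 0, 0, 0, 1], [0, 0, 0, 0, 0, 0.012, 1], [0, 0, 0, 0, 0, 0.008, 1], [0, 0, 0, 0, 0, 0.008, 1], [0, 0, 0, 0, 0, 0, 1], [0, 0, 0, 0, 0, 0, 1]],
])

```text
time_s: 19.7
position: [0.5312, 0.0937, 0.1337]
ee_rot: [[0.26, 0.966, -0.0], [0.966, -0.26, 0.0], [-0.0, -0.0, -1.0]]
force: [-0.1, 1.0, -0.7]
gripper_width: 0.142
grip_force: 15.0
```

Emit:
servo_tool([
  [[0, 0, 0, 0, 0, 0.004, 1], [0, 0, 0, 0, 0, 0.004, 1], [0, 0, 0, 0, 0, 0, 1]],
])

```text
time_s: 20.0
position: [0.5311, 0.0936, 0.1312]
ee_rot: [[0.26, 0.966, -0.0], [0.966, -0.26, 0.0], [-0.0, -0.0, -1.0]]
force: [-0.0, 0.2, -0.6]
gripper_width: 0.143
grip_force: 15.0
```

Run:
```python
from h import *
s=togo(.531,.0934,.1296);print(s['wrist_torque'].round(3))
```

```text
t 20.0 p [0.5311 0.0936 0.1312] F [-0.02  0.2  -0.56] w 12.6 g 14.98888002242893 | to go, tool axes/0.3: [-0.0006 -0.0002  0.0052]
[-0.03  -0.052  0.015]
```

Emit:
servo_tool([
  [[0, 0, 0, 0, 0, 0.002, 1], [0, 0, 0, 0, 0, 0.002, 1], [0, 0, 0, 0, 0, 0.002, 1], [0, 0, 0, 0, 0, 0, 1]],
])

```text
time_s: 20.4
position: [0.5313, 0.0936, 0.1297]
ee_rot: [[0.26, 0.965, 0.001], [0.965, -0.26, 0.0], [0.0, 0.001, -1.0]]
force: [0.6, 0.7, 2.0]
gripper_width: 0.139
grip_force: 15.0
```

Run:
```python
from h import *
s=togo(.531,.0934,.1296);print(s['wrist_torque'].round(3))
```

```text
t 20.4 p [0.5313 0.0936 0.1297] F [0.58 0.66 2.01] w 12.3 g 14.988964651711285 | to go, tool axes/0.3: [-0.0008 -0.0009  0.0003]
[ 0.015 -0.124 -0.077]
```

Emit:
servo_tool([
  [[0, 0, 0, 0, 0, 0.002, 1], [0, 0, 0, 0, 0, 0, 1], [0, 0, 0, 0, 0, 0, 1]],
])

```text
time_s: 20.7
position: [0.5314, 0.0936, 0.1292]
ee_rot: [[0.26, 0.966, 0.001], [0.966, -0.26, 0.0], [0.0, 0.001, -1.0]]
force: [0.8, 0.0, 3.9]
gripper_width: 0.14
grip_force: 15.0
```

Run:
```python
from h import *
s=togo(.531,.0934,.1296);print(s['wrist_torque'].round(3))
pen()
```

```text
t 20.7 p [0.5314 0.0936 0.1292] F [0.76 0.03 3.89] w 12.3 g 14.98914529569447 | to go, tool axes/0.3: [-0.0009 -0.0011 -0.0012]
[ 0.063 -0.169  0.032]
blob [363 215   8  11  64] [366.1 219.4]
z 0.0461 expected px [366.3 224.1] seen axis off by px 1.71 mm/px 1.76
z 0.0761 expected px [367.8 215.2] seen axis off by px 0.27 mm/px 1.69
z 0.1061 expected px [369.3 205.6] seen axis off by px -1.29 mm/px 1.63
blob tip v max 225 u there 365.1666666666667
```

Stopped by ring 4 with about 4 N at the depth expected for a seated bevel, well below 25 N. Back to ring 3.

Emit:
servo_tool([
  [[0, 0, 0, 0, 0, -0.012, 1], [0, 0, 0, 0, 0, -0.03, 1], [0, 0, 0, 0, 0, -0.03, 1], [0, 0, 0, 0, 0, 0, 1], [0, 0, 0, 0.033, 0.002, 0, 1], [0, 0, 0, 0.033, 0.002, 0, 1], [0, 0, 0, 0.033, 0.002, 0, 1], [0, 0, 0, 0.033, 0.002, 0, 1], [0, 0, 0, 0.034, 0.002, 0, 1], [0, 0, 0, 0, 0, 0, 1], [0, 0, 0, 0, 0, 0, 1]],
])

```text
time_s: 21.85
position: [0.547, 0.141, 0.1503]
ee_rot: [[0.26, 0.966, -0.0], [0.966, -0.26, -0.0], [-0.0, -0.0, -1.0]]
force: [-0.8, -0.7, 0.1]
gripper_width: 0.135
grip_force: 15.0
```

Run:
```python
from h import *
s=togo(.547,.1409,.124);print(s['wrist_torque'].round(3))
```

```text
t 21.85 p [0.547  0.141  0.1503] F [-0.81 -0.72  0.14] w 11.9 g 14.988926472142339 | to go, tool axes/0.3: [-0.0003  0.0002  0.0878]
[-0.014 -0.116 -0.043]
```

Emit:
servo_tool([
  [[0, 0, 0, 0, 0, 0.012, 1], [0, 0, 0, 0, 0, 0.012, 1], [0, 0, 0, 0, 0, 0.012, 1], [0, 0, 0, 0, 0, 0.012, 1], [0, 0, 0, 0, 0, 0.008, 1], [0, 0, 0, 0, 0, 0.008, 1], [0, 0, 0, 0, 0, 0.008, 1], [0, 0, 0, 0, 0, 0.008, 1], [0, 0, 0, 0, 0, 0.008, 1], [0, 0, 0, 0, 0, 0, 1]],
])

```text
time_s: 22.85
position: [0.5469, 0.1409, 0.1238]
ee_rot: [[0.26, 0.966, -0.0], [0.966, -0.26, 0.0], [-0.0, -0.0, -1.0]]
force: [0.1, -0.9, -0.1]
gripper_width: 0.138
grip_force: 15.0
```

Emit:
servo_tool([
  [[0, 0, 0, 0, 0, 0.012, 1], [0, 0, 0, 0, 0, 0.012, 1], [0, 0, 0, 0, 0, 0.012, 1], [0, 0, 0, 0, 0, 0.012, 1], [0, 0, 0, 0, 0, 0.012, 1], [0, 0, 0, 0, 0, 0.012, 1], [0, 0, 0, 0, 0, 0.012, 1], [0, 0, 0, 0, 0, 0.006, 1], [0, 0, 0, 0, 0, 0, 1], [0, 0, 0, 0, 0, 0, 1]],
])

```text
time_s: 23.85
position: [0.547, 0.1409, 0.0971]
ee_rot: [[0.26, 0.966, -0.0], [0.966, -0.26, -0.0], [-0.0, -0.0, -1.0]]
force: [-0.2, 0.2, -0.3]
gripper_width: 0.141
grip_force: 15.0
```

Emit:
servo_tool([
  [[0, 0, 0, 0, 0, 0.006, 1], [0, 0, 0, 0, 0, 0.006, 1], [0, 0, 0, 0, 0, 0.003, 1], [0, 0, 0, 0, 0, 0, 1]],
])

```text
time_s: 24.25
position: [0.547, 0.1408, 0.0925]
ee_rot: [[0.26, 0.965, -0.0], [0.965, -0.26, -0.0], [-0.0, -0.0, -1.0]]
force: [-0.3, 0.3, -0.8]
gripper_width: 0.141
grip_force: 15.0
```

Emit:
servo_tool([
  [[0, 0, 0, 0, 0, 0.002, 1], [0, 0, 0, 0, 0, 0.002, 1], [0, 0, 0, 0, 0, 0, 1]],
])

```text
time_s: 24.55
position: [0.547, 0.1409, 0.0914]
ee_rot: [[0.26, 0.966, 0.0], [0.966, -0.26, -0.0], [-0.0, 0.0, -1.0]]
force: [0.3, 0.5, -0.9]
gripper_width: 0.14
grip_force: 15.0
```

Emit:
servo_tool([
  [[0, 0, 0, 0, 0, 0.001, 1], [0, 0, 0, 0, 0, 0.001, 1], [0, 0, 0, 0, 0, 0, 1]],
])

```text
time_s: 24.85
position: [0.5471, 0.1409, 0.091]
ee_rot: [[0.26, 0.966, 0.0], [0.966, -0.26, 0.0], [0.0, 0.0, -1.0]]
force: [0.0, 1.1, 2.3]
gripper_width: 0.139
grip_force: 15.0
```

The pen is standing on the base plate. Release and retreat.

Emit:
servo_tool([
  [[0, 0, 0, 0, 0, 0, 0.65], [0, 0, 0, 0, 0, 0, 0.6], [0, 0, 0, 0, 0, 0, 0.5], [0, 0, 0, 0, 0, 0, 0.2], [0, 0, 0, 0, 0, 0, -0.3], [0, 0, 0, 0, 0, 0, -1], [0, 0, 0, 0, 0, 0, -1], [0, 0, 0, 0, 0, 0, -1], [0, 0, 0, 0, 0, 0, -1], [0, 0, 0, 0, 0, 0, -1]],
])

```text
time_s: 25.85
position: [0.547, 0.1408, 0.0908]
ee_rot: [[0.26, 0.965, -0.0], [0.965, -0.26, -0.0], [-0.0, -0.0, -1.0]]
force: [-0.6, 0.6, -0.1]
gripper_width: 0.861
grip_force: 0.0
```

Emit:
servo_tool([
  [[0, 0, 0, 0, 0, -0.02, -1], [0, 0, 0, 0, 0, -0.04, -1], [0, 0, 0, 0, 0, -0.04, -1], [0, 0, 0, 0, 0, -0.04, -1], [0, 0, 0, 0, 0, -0.04, -1], [0, 0, 0, 0, 0, -0.04, -1], [0, 0, 0, 0, 0, -0.04, -1], [0, 0, 0, 0, 0, -0.04, -1], [0, 0, 0, 0, 0, -0.04, -1], [0, 0, 0, 0, 0, -0.04, -1], [0, 0, 0, 0, 0, -0.04, -1], [0, 0, 0, 0, 0, -0.04, -1], [0, 0, 0, 0, -0.08, 0, -1], [0, 0, 0, 0, -0.08, 0, -1], [0, 0, 0, 0, -0.08, 0, -1], [0, 0, 0, 0, 0, 0, -1], [0, 0, 0, 0, 0, 0, -1]],
])

```text
time_s: 27.55
position: [0.4779, 0.1596, 0.2295]
ee_rot: [[0.26, 0.966, 0.001], [0.966, -0.26, -0.0], [0.0, 0.001, -1.0]]
force: [-0.2, -0.2, 0.1]
gripper_width: 0.996
grip_force: 0.0
```

Run:
```python
from h import *
togo(.5,.1,.2)
im,d,c=cam('scene');cv2.imwrite('pics/f.png',cv2.resize(im[100:320,200:460],None,fx=2.6,fy=2.6,interpolation=3))
```

```text
t 27.55 p [0.4779 0.1596 0.2295] F [-0.17 -0.22  0.11] w 87.6 g 0.0 | to go, tool axes/0.3: [-0.1727  0.1227  0.0984]
```

View pics/f.png

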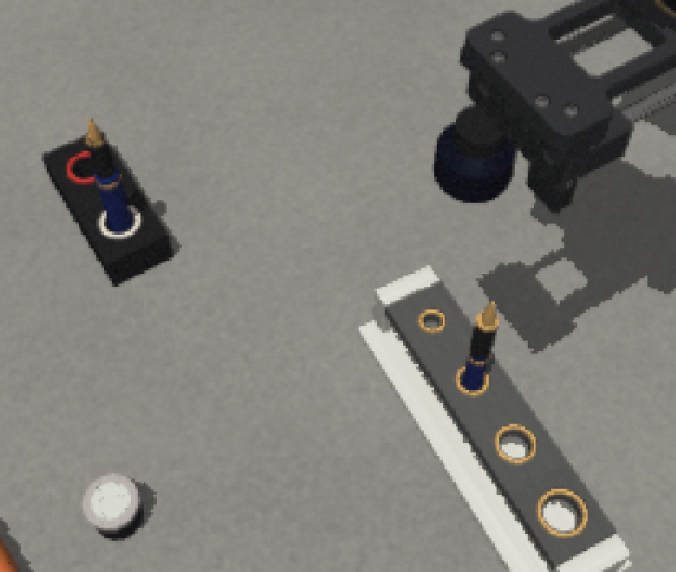

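The pen stands upright in ring 3 (crop (473,378)). The other pen is still in the white socket (118,220), the ink bottle and loupe are in place, and the gripper is clear.

```bash
python3 -c "
from workcell import *
print(close_job())"
```

```text
the job is handed in; nothing more can be done
None
```

The pen from the red socket is the 13 mm one: it passed rings 1, 2 and 3, ring 4 stopped it at about 4 N, and it now stands released and upright on the base in ring 3, with the job handed in (no verdict was returned).

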